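# Clip the hand reamer back into its holder

### The arm

A 6-joint arm with a two-finger parallel gripper is mounted at the origin on the work surface. World frame = base frame: x ahead of the robot, y to its left, z up, the work surface at z = 0. Lengths are in m, angles in degrees, forces in N, time in s.
With the tool pointing down it reaches from about 0.3 to 0.75 m from the base axis. Payload 8.5 kg.
Tool frame: the origin (TCP) lies between the finger pads; the fingertips stand 17 mm ahead of it and the grasp point (between the pads) lies 2 mm behind it (env.tip_reach is the distance from the TCP to the fingertips, in m); z points along the fingers, y is the line along which they close (so a half turn about z gives the same grasp; the last joint's range is limited). The gripper opens to 85 mm and grips with 20 to 120 N. Pads are 22 mm wide; open, the fingers measure 114 mm over their backs; the gripper's body (76 mm by 85 mm) begins 54 mm behind the grasp point. The pads swing forward as they close: fully open they stand 13 mm farther back than shut.
Start: joints at [55.388, 21.807, 74.336, -0, 83.858, -12.336], TCP at [0.208, 0.509, 0.248] pointing down, gripper open.
Joint ranges: [-178.18, 178.18], [-50.72, 133.34], [12.68, 142.11], [-81.47, 261.47], [9.98, 163.14], [-165.26, 165.26]. Speed limits (degrees/s): [136.94, 136.94, 180, 180, 180, 180].

### API

Orientations are given as a 3x3 rotation matrix whose columns are the frame's x, y, z axes.
In Python, from rig import env, viewer gives the robot as it stands.
- The arm moves only by the tool move_arm, never from a script. Its argument "motion" is a list of rows, each a list of 2 entries, a list of its own where there are three numbers: the shift along the tool's x, y, z normalised to -1 to 1, where 1 is 50 mm, then the turn, a rotation vector about the tool's x, y, z normalised to -1 to 1, where 1 is 8 degrees. A call has 1 to 20 rows; each row shifts and turns the commanded pose from where the row before left it, along the tool's axes as they then stand; what a row does not reach is not made up. A row lasts 1/10 s, in which the tool goes at most 50 mm and 8.59 degrees, less where a joint would pass 70% of its speed; a pose out of reach is approached as far as the arm can. A call with a number of a shift or a turn outside -1 to 1 is refused whole. A call with a gripper value outside its range is refused whole. "claw" is the closure, from 0 (fully open) to 1 (shut), set as the call begins (left out, the last holds). The fingers move at their own pace and stop on an object; "force" is the grip in N (left out, the last holds). Time passes only in rows, so rows that do not move let the fingers close. It gives the time, the measured TCP pose, the force, the opening and the grip force at its end, in the units of the state.
- env.observe(): the state, without advancing time (a new reading comes with each control period).
- viewer.get_image(name): name is "scene" or "top" or "wrist"; returns a dict with "frame" (420x560x3 uint8, red, green, blue), "depth" (420x560 float32, m along the optical axis (not along the pixel's ray), 0 where there is no reading), "fx", "fy", "cx", "cy" (pixels), "eye" and "attitude" of the camera in the world; the wrist camera has in their place "T_tool_cam" (4x4, takes a point from camera to tool coordinates, whose origin is the TCP and whose axes are the flange's). Camera axes: x right, y up, looking along -z (the intrinsics and any distortion apply to the point x, -y, -z); pixel columns grow to the right and rows downward; lengths in m; the calibration is good to about 2 mm. A picture is of the moment at which its call begins: read the wrist's pose just before it.
- env.close_job(): hands the job in; it is judged then, once.
The state is a dict: "time_s": time; "q": joint angles; "qvel": joint speeds; "joint_efforts": joint torques, N m; "position": TCP position; "tool_rot": TCP orientation; "ft_force": force on the tool from outside, world axes, zero at the start; "wrist_torque": the same for the moment, N m; "grip_width": finger opening in m; "gripper_force": force on a finger pad.
Only numpy, scipy, OpenCV 4.12 (cv2) and the standard library are available. Lean on these libraries where they do the work, as an engineer would, in place of code of your own. Each camera call takes 0.05 s, during which the arm holds its last target. There are 200 camera calls.

### The job

The steel reamer belongs in the two spring clips of the yellow holder on the blue shelf, but a white pipe elbow is lying between the clips: first get the elbow right off the holder and leave it standing free on the shelf. Then lay the reamer across the open mouths of both clips, its fluted end towards the gate and the middle of its plain shank midway between the clips, let go of it so that it rests there, and press it straight down from above until both clips have snapped round the shank and it is fully home. Leave all the other things on the shelf where they are.

Things in the scene. Friction and masses are not known exactly. Their poses are not given: they have to be found in the camera images.
- holder: Fixed yellow plate 150 x 70 x 6 mm on the blue shelf (shelf top 30 mm above the table). Origin: centre of its underside, at shelf height. x runs along the line of the clips, towards the gate; y level across it, z up. Two steel spring clips stand at x = -47 and +47 mm, each 12 mm long in x; between them the plate is bare for 82 mm.
- holder_seat (a point): Point midway between the clips, on the axis that a seated shaft has: 26 mm above the holder's origin. Axes as the holder's. A 14 mm shaft laid in the clips' mouths rests with its axis about 39 mm above the holder's origin, 13 mm above this point.
- clip_gate (a point): The clip nearer the gate, on the seated shaft's axis (47 mm from holder_seat). Two sprung fingers, hinged at their feet; flared tops 42 mm above the holder's origin and 17 mm to each side of its centre line; lips 33 mm up leave a mouth 9 mm wide. Pressed with about 6 to 14 N per clip, a shaft spreads them, snaps past the lips and lands on the black saddle.
- clip_far (a point): The same on the clip farther from the gate.
- reamer: Loose steel hand reamer, 220 mm long, 0.24 kg, lying on the shelf. Origin: under the middle of its length, 7 mm below its axis; x runs along the tool towards the flutes. x = -110 to -96 mm: square drive end 14 mm wide; -96 to +40: plain shank, 14 mm diameter, red ring at its end; +40 to +110: dark flutes, 13 mm, brass-coloured edges. Centre of mass at x = -5 mm.
- reamer_shank (a point): Middle of the plain shank on the tool's axis (28 mm behind the origin). It must end at holder_seat.
- reamer_tip (a point): Fluted end of the reamer, on its axis, 138 mm in front of reamer_shank.
- elbow: Loose white PVC pipe elbow, 30 g, lying flat, 27 mm high, two short arms of 27 mm diameter at right angles along its x and y; outline about 41 x 41 mm (within 30 mm of the origin). Origin: under the middle of its outline. It starts on the holder's plate between the clips; pushed sideways (along the holder's y) it slides off the plate's edge and drops 6 mm onto the shelf.
- gate_mid (a point): Middle of the perforated steel gate, 455 mm long and 80 mm high, that closes the left (+y) end of the shelf.
- light_guide: Bystander: clear acrylic rod 130 mm long, 10 mm thick, with square ends 14 x 12 mm, lying near the holder, along its x axis. Origin: under its middle.
- cutters: Bystander: flush cutters with red handles, 135 x 48 x 12 mm, lying with x along their length, jaws to +x. Origin: under the middle.
- knife: Bystander: deburring knife with yellow handle, 125 x 14 x 12 mm, lying along its x axis, blade to +x, lying beside the reamer, its axis 55 to 66 mm from the reamer's. Origin: underside, near the middle.
- jar: Bystander: amber jar, 48 mm diameter, 70 mm high, standing close to the end of the holder that is farther from the gate, on the side away from the light guide. Origin: centre of its underside.
- cup: Bystander: orange cup, 56 mm diameter, 60 mm high, at the back of the shelf. Origin: centre of its underside.
- brush: Bystander: brush about 160 mm long lying along its x axis near the shelf's right (-y) end. Origin: underside.
- bush: Bystander: brass bush, 40 mm diameter, 25 mm high, beside the reamer (62 to 75 mm from its axis), on the side away from the knife. Origin: centre of its underside.
Things that resemble listed ones, but are neither listed nor needed, are in the scene too. Several things have the shape of the reamer; the one meant has the colours described above.

How it is judged:
By the outcome, as a careful person would: the job done as asked, in the order asked, and still so for the second after the job is handed in, with the robot touching nothing.
It also fails if it takes over 58 s, if anything falls off the work surface, if the arm or the gripper's body presses on something with over 40 N, if the wrist force passes 120 N, or if a joint passes its speed limit or range.

## Working session

There is one attempt and no reset: what is moved stays moved. The work goes in short steps, Python scripts to look and compute and a tool call to move; the robot and the scene stay as the last step left them, time stands still between calls to the robot, and variables do not carry over. Pictures are saved under pics/ and viewed, at most 10 in all, crops included, and the job is handed in when it is done.

Besides the shell and the picture viewer there is one more tool, called after "Call:" as name(argument=value, ...), one argument or row to a line, values as JSON. move_arm: Moves the arm, as the interface text tells. Scaled input: -1 to 1 covers 50 mm each way for a shift and 8 degrees each way for a turn. Its arguments: {"type":"object","properties":{"motion":{"type":"array","items":{"type":"array"}},"claw":{"type":"number"},"force":{"type":"number"}},"required":["motion"]}

```bash
mkdir -p pics; cat > h.py <<'E'
from rig import env, viewer
import numpy as np, cv2
def get(name):
    s=env.observe(); im=viewer.get_image(name)
    if name=="wrist":
        T=np.eye(4);T[:3,:3]=np.array(s["tool_rot"]);T[:3,3]=s["position"]
        M=T@np.array(im["T_tool_cam"])
        im["eye"]=M[:3,3]; im["attitude"]=M[:3,:3]
    im["eye"]=np.array(im["eye"]); im["attitude"]=np.array(im["attitude"])
    return im
def save(im,f,sc=1): cv2.imwrite(f,cv2.resize(im["frame"],None,fx=sc,fy=sc)[:,:,::-1])
def rays(im,uv):
    uv=np.atleast_2d(uv).astype(float)
    d=np.c_[(uv[:,0]-im["cx"])/im["fx"],-(uv[:,1]-im["cy"])/im["fy"],-np.ones(len(uv))]
    return d@im["attitude"].T
def onplane(im,uv,z):
    d=rays(im,uv); return im["eye"]+d*((z-im["eye"][2])/d[:,2])[:,None]
def cloud(im):
    v,u=np.mgrid[0:420,0:560]; d=rays(im,np.c_[u.ravel(),v.ravel()])
    return (im["eye"]+d*im["depth"].ravel()[:,None]).reshape(420,560,3)
E
python3 - <<'E'
from h import *
for n in ("top","scene"):
    im=get(n); save(im,f"pics/{n}0.png",1.4); print(n,im["eye"],im["attitude"].round(3).tolist(),[im[k] for k in("fx","fy","cx","cy")],im.keys())
s=env.observe();print(s)
E
```

```text
top [3.79906079e-01 3.96633722e-04 1.21898103e+00] [[-0.007, 0.997, -0.082], [-1.0, -0.007, -0.003], [-0.003, 0.082, 0.997]] [442.9684508145582, 442.9684508145582, 282.49624080769553, 210.94582358682544] dict_keys(['frame', 'depth', 'fx', 'fy', 'cx', 'cy', 'eye', 'attitude'])
scene [1.31827763 0.15769076 0.91023553] [[-0.12, -0.684, 0.72], [0.993, -0.071, 0.099], [-0.017, 0.727, 0.687]] [405.0846037748786, 405.0846037748786, 277.8932876140033, 208.49375516197182] dict_keys(['frame', 'depth', 'fx', 'fy', 'cx', 'cy', 'eye', 'attitude'])
{'time_s': 0.1, 'q': array([ 5.53890854e+01,  2.18381478e+01,  7.43791761e+01,  1.41477859e-03,
        8.38578361e+01, -1.23362038e+01]), 'qvel': array([ 0.11397422, -0.06142629, -0.13940947, -0.08626364,  0.00460758,
       -0.02763478]), 'joint_efforts': array([ 4.89136350e-03, -4.49217832e+01, -2.31659245e+01, -9.02639363e-05,
        3.60495898e-03, -3.42074077e-05]), 'position': array([0.20833967, 0.5087589 , 0.24777123]), 'tool_rot': array([[-9.25375989e-01,  3.79049725e-01, -7.65302538e-04],
       [ 3.79050376e-01,  9.25375425e-01, -1.06569399e-03],
       [ 3.04241148e-04, -1.27625584e-03, -9.99999139e-01]]), 'ft_force': array([ 0.32242875,  0.10378945, -0.47330838]), 'wrist_torque': array([-0.01046362, -0.0132668 , -0.01301715]), 'gripper_force': 0.0, 'grip_width': 0.08545060391840319}
```

View pics/top0.png

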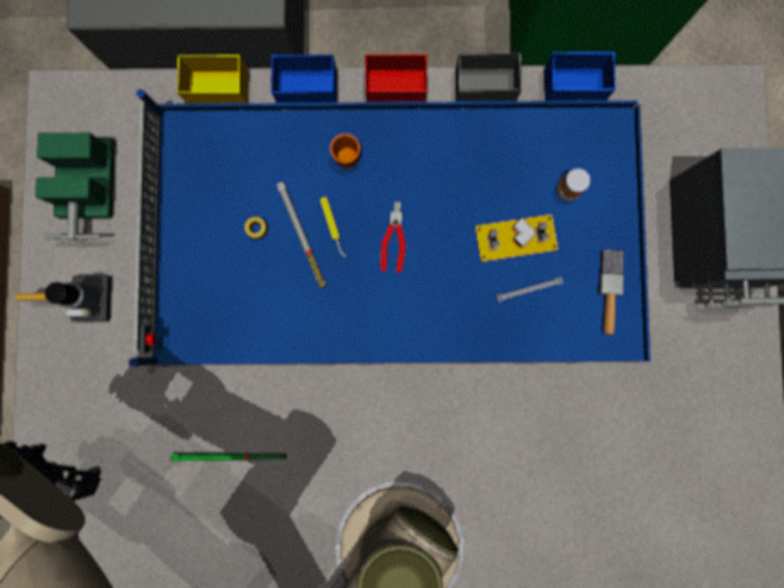

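View pics/scene0.png

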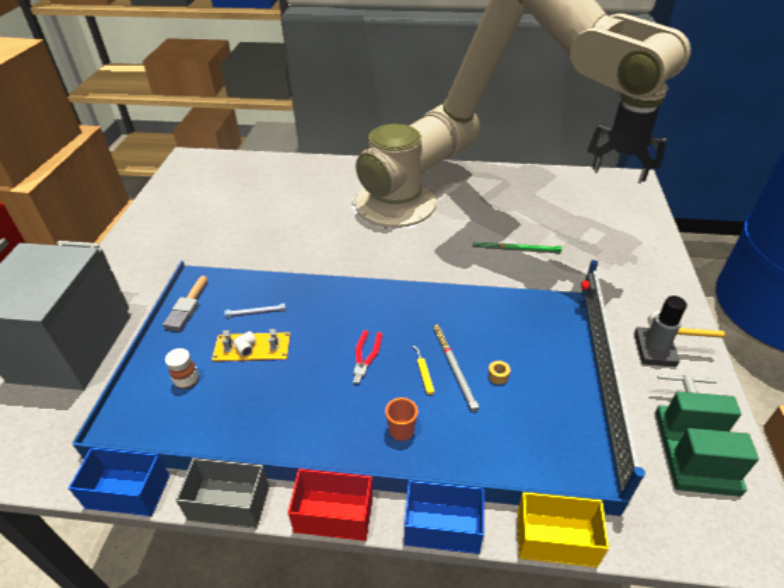

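The top view (1.4×) shows the reamer from (282,185) at the square end to (322,287) at the flutes. The holder is at (516,238), with the elbow on it at (524,232), and the gate is on the left. Next I'll measure positions with colour masks.

```bash
python3 - <<'E'
from h import *
im=get("top"); hsv=cv2.cvtColor(im["frame"],cv2.COLOR_RGB2HSV)
def comp(m,box,zs,name):
    u0,v0,u1,v1=[int(b/1.4) for b in box]
    k=np.zeros(m.shape,np.uint8);k[v0:v1,u0:u1]=m[v0:v1,u0:u1]
    pts=np.argwhere(k>0)[:,::-1]
    (c,wh,a)=cv2.minAreaRect(pts.astype(np.float32))
    P=onplane(im,cv2.boxPoints((c,wh,a)),zs); C=onplane(im,[c],zs)[0]
    e=P[1]-P[0];f=P[2]-P[1]; l=e if np.linalg.norm(e)>np.linalg.norm(f) else f
    print(name,len(pts),C.round(3),"size",np.linalg.norm(e).round(3),np.linalg.norm(f).round(3),"ang",np.degrees(np.arctan2(l[1],l[0])).round(1))
H,S,V=[hsv[...,i].astype(int) for i in range(3)]
yel=(H>20)&(H<35)&(S>150)&(V>120)
comp(yel,(465,200,570,275),.036,"holder")
notblue=~((H>100)&(H<125)&(S>120))
comp(notblue,(265,175,335,295),.037,"reamer?")
comp(notblue,(490,270,570,308),.036,"guide")
comp(notblue,(314,190,352,262),.036,"knife")
comp(notblue,(240,212,272,242),.055,"bush")
comp((S<60)&(V>170),(505,212,550,250),.05,"elbow")
comp((S<60)&(V>170),(560,165,595,195),.1,"jarlid")
u=np.array([[282,185],[322,287],[308,252]])/1.4
print(onplane(im,u,.037).round(3))
E
```

```text
holder 949 [ 0.589 -0.23   0.036] size 0.149 0.069 ang -81.5
reamer? 661 [0.597 0.186 0.037] size 0.174 0.148 ang -16.4
guide 229 [ 0.489 -0.252  0.036] size 0.131 0.014 ang -74.5
knife 262 [0.611 0.138 0.036] size 0.063 0.123 ang -172.0
bush 204 [0.609 0.27  0.055] size 0.043 0.043 ang -179.4
elbow 114 [ 0.598 -0.239  0.05 ] size 0.031 0.034 ang -136.3
jarlid 184 [ 0.684 -0.334  0.1  ] size 0.036 0.037 ang 178.1
[[0.694 0.222 0.037]
 [0.495 0.144 0.037]
 [0.563 0.171 0.037]]
```

Call:
move_arm(
  motion=[
    [[0,0,0],[0,0,1]],
    [[0,0,0],[0,0,1]],
    [[0,0,0],[0,0,1]],
    [[0,0,0],[0,0,1]],
    [[0,0,0],[0,0,1]],
    [[0,0,0],[0,0,1]],
    [[0,0,0],[0,0,1]],
    [[0,0,0],[0,0,0.4]],
  ],
)

```text
time_s: 0.95
position: [0.2084, 0.5088, 0.248]
tool_rot: [[-0.144, 0.99, -0.0], [0.99, 0.144, -0.001], [-0.0, -0.0, -1.0]]
ft_force: [-0.1, 0.9, 0.4]
grip_width: 0.0852
gripper_force: 0.0
```

Call:
move_arm(
  motion=[
    [[-0.92,0.31,0],[0,0,0]],
    [[-0.92,0.31,0],[0,0,0]],
    [[-0.92,0.31,0],[0,0,0]],
    [[-0.92,0.31,0],[0,0,0]],
    [[-0.92,0.31,0],[0,0,0]],
    [[-0.92,0.31,0],[0,0,0]],
    [[-0.92,0.31,0],[0,0,0]],
    [[-0.92,0.31,0],[0,0,0]],
    [[-0.92,0.31,0],[0,0,0]],
    [[-0.92,0.31,0],[0,0,0]],
    [[-0.92,0.31,0],[0,0,0]],
    [[-0.92,0.31,0],[0,0,0]],
    [[-0.92,0.31,0],[0,0,0]],
    [[-0.92,0.31,0],[0,0,0]],
    [[-0.92,0.31,0],[0,0,0]],
    [[-0.92,0.31,0],[0,0,0]],
    [[-0.92,0.31,0],[0,0,0]],
    [[0,0,0],[0,0,0]],
    [[0,0,0],[0,0,0]],
  ],
)

```text
time_s: 2.85
position: [0.5848, -0.2259, 0.2473]
tool_rot: [[-0.147, 0.989, -0.002], [0.989, 0.147, 0.001], [0.001, -0.001, -1.0]]
ft_force: [-1.3, -0.7, -0.6]
grip_width: 0.0854
gripper_force: 0.0
```

```bash
python3 - <<'E'
from h import *
im=get("wrist"); save(im,"pics/w1.png",1.4); print(env.observe()["position"],im["eye"],im["attitude"].round(3).tolist(),im["fx"])
E
```

```text
[ 0.58468967 -0.22487759  0.24789234] [ 0.57474676 -0.14698571  0.37365935] [[0.989, -0.141, -0.043], [0.147, 0.941, 0.306], [-0.003, -0.309, 0.951]] 295.11375318753994
```

View pics/w1.png

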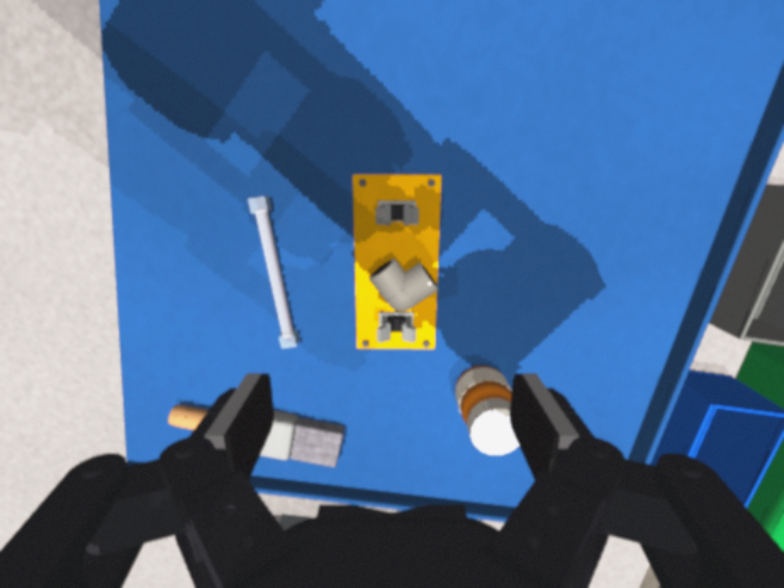

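The wrist view (1.4×) shows the elbow as a V opening towards the gate, with its corner at about (402,312) near the far clip (397,325). The gate clip is at (397,212), and the guide and jar are to the sides. Next I'll measure the holder, clips and elbow.

```bash
python3 - <<'E'
from h import *
print("tip",env.tip_reach)
im=get("wrist"); hsv=cv2.cvtColor(im["frame"],cv2.COLOR_RGB2HSV); H,S,V=[hsv[...,i].astype(int) for i in range(3)]
C=cloud(im)
yel=((H>15)&(H<35)&(S>180)&(V>90)).astype(np.uint8); yel[:110]=0; yel[255:]=0; yel[:,:240]=0; yel[:,325:]=0
p=np.argwhere(yel>0)[:,::-1].astype(np.float32)
r=cv2.minAreaRect(p); P=onplane(im,cv2.boxPoints(r),.036)
print(P.round(4).tolist(),P.mean(0).round(4),[np.linalg.norm(P[i]-P[i-1]).round(4) for i in range(4)])
for a in range(4):
    e=P[a]-P[a-1]; print(np.degrees(np.arctan2(e[1],e[0])).round(2))
hc=P.mean(0)[:2]; th=np.radians(98.5); X=np.array([np.cos(th),np.sin(th)]);Y=np.array([-X[1],X[0]])
Q=C[...,:2]-hc; hx=Q@X; hy=Q@Y; z=C[...,2]
print("plate z",np.median(z[yel>0]))
el=(z>.043)&(abs(hx)<.034)&(abs(hy)<.06)
print("elbow n",el.sum(),"hx",np.percentile(hx[el],[1,50,99]).round(4),"hy",np.percentile(hy[el],[1,50,99]).round(4),"zmax",z[el].max())
for a in(-1,1):
    for y0 in range(0,30,6):
        m=el&(a*hy>y0/1e3)&(a*hy<(y0+6)/1e3); 
        if m.any(): print(a,y0,hx[m].min().round(4),hx[m].max().round(4),z[m].max().round(4))
for s in(-.047,.047):
    m=(z>.06)&(abs(hx-s)<.012)&(abs(hy)<.025); print("clip",s,m.sum(),hx[m].mean(),(hy[m].min()+hy[m].max())/2,hy[m].min(),hy[m].max(),z[m].max())
E
```

```text
tip 0.017
[[0.5456, -0.1618, 0.036], [0.6132, -0.1516, 0.036], [0.6403, -0.2965, 0.036], [0.5633, -0.3081, 0.036]] [ 0.5906 -0.2295  0.036 ] [np.float64(0.1474), np.float64(0.0683), np.float64(0.1474), np.float64(0.0779)]
96.88
8.52
-79.4
-171.42
plate z 0.03678538889584723
elbow n 33377 hx [-0.0141  0.0166  0.0254] hy [-0.0594 -0.0059  0.0587] zmax 0.3302836465013104
-1 0 -0.0312 0.0257 0.3297
-1 6 -0.0316 0.0267 0.3299
-1 12 -0.0287 0.0263 0.3298
-1 18 -0.0245 0.0251 0.3293
-1 24 -0.0191 0.0239 0.3258
1 0 -0.0314 0.0184 0.3241
1 6 -0.0272 0.0185 0.3239
1 12 -0.0187 0.0266 0.3303
1 18 -0.0118 0.0263 0.3302
1 24 0.0134 0.0252 0.3293
clip -0.047 251 -0.04672972817910319 0.000704752960909022 -0.01449296555650537 0.015902471478323413 0.0731712387711208
clip 0.047 299 0.04656389219064916 6.372136724813043e-05 -0.01581815799720489 0.015945600731701152 0.0729043601662932
```

```bash
python3 - <<'E'
from h import *
im=get("wrist"); C=cloud(im); z=C[...,2]
hc=np.array([.5906,-.2295]); th=np.radians(98.5); X=np.array([np.cos(th),np.sin(th)]);Y=np.array([-X[1],X[0]])
Q=C[...,:2]-hc; hx=Q@X; hy=Q@Y
el=(z>.043)&(z<.067)&(abs(hx)<.036)&(abs(hy)<.06)
print("elbow n",el.sum(),"zmax",z[el].max())
print("hx",np.percentile(hx[el],[1,50,99]).round(4),"hy",np.percentile(hy[el],[1,50,99]).round(4))
for a in(-1,1):
    for y0 in range(0,36,6):
        m=el&(a*hy>y0/1e3)&(a*hy<(y0+6)/1e3)
        if m.any(): print(a,y0,hx[m].min().round(4),hx[m].max().round(4),z[m].max().round(4))
# gripper fingertips seen in tool frame
s=env.observe(); R=np.array(s["tool_rot"]); T=(C-np.array(s["position"]))@R
m=(abs(T[...,0])<.03)&(abs(T[...,1])<.075)&(T[...,2]>-.05)&(T[...,2]<.04)&(im["depth"]>0)
print("tips: n",m.sum(),"z max",T[...,2][m].max() if m.any() else None,"|y| range",np.percentile(abs(T[...,1][m]),[1,99]))
E
```

```text
elbow n 1123 zmax 0.0654103096243771
hx [-0.0298 -0.0078  0.0076] hy [-0.0299 -0.0044  0.0192]
-1 0 -0.0307 0.0061 0.0648
-1 6 -0.0318 0.0016 0.0645
-1 12 -0.0284 0.0056 0.0647
-1 18 -0.0241 0.0063 0.065
-1 24 -0.019 -0.0008 0.0647
-1 30 -0.0158 -0.0087 0.0593
1 0 -0.0312 0.009 0.0654
1 6 -0.0263 0.0067 0.0647
1 12 -0.0198 0.0024 0.0641
1 18 -0.0113 -0.002 0.0608
tips: n 11358 z max 0.004175209999262714 |y| range [0.03923198 0.07189041]
```

Call:
move_arm(
  motion=[
    [[-0.31,0.22,0],[0,0,0]],
    [[0,0,0.7],[0,0,0]],
    [[0,0,0.7],[0,0,0]],
    [[0,0,0.7],[0,0,0]],
    [[0,0,0.7],[0,0,0]],
    [[0,0,0.5],[0,0,0]],
    [[0,0,0.38],[0,0,0]],
    [[0,0,0.2],[0,0,0]],
    [[0,0,0],[0,0,0]],
    [[0,0,0],[0,0,0]],
  ],
  claw=0,
)

```text
time_s: 4.0
position: [0.5986, -0.2389, 0.0556]
tool_rot: [[-0.149, 0.989, 0.001], [0.989, 0.149, -0.001], [-0.001, 0.001, -1.0]]
ft_force: [-0.2, 1.0, 0.9]
grip_width: 0.0855
gripper_force: 0.0
```

Call:
move_arm(
  motion=[
    [[0,0,0],[0,0,0]],
    [[0,0,0],[0,0,0]],
    [[0,0,0],[0,0,0]],
    [[0,0,0],[0,0,0]],
    [[0,0,0],[0,0,0]],
    [[0,0,0],[0,0,0]],
    [[0,0,0],[0,0,0]],
    [[0,0,0],[0,0,0]],
  ],
  claw=1,
  force=22,
)

```text
time_s: 4.8
position: [0.5986, -0.2393, 0.0559]
tool_rot: [[-0.148, 0.989, 0.002], [0.989, 0.148, -0.001], [-0.002, 0.002, -1.0]]
ft_force: [-0.9, 0.7, 6.5]
grip_width: 0.053
gripper_force: 21.8
```

Call:
move_arm(
  motion=[
    [[0,0,-0.2],[0,0,0]],
    [[0,0,-0.5],[0,0,0]],
    [[0,0,-0.5],[0,0,0]],
    [[0,0,-0.4],[0,0,0]],
    [[0,0,0],[0,0,0]],
    [[0.48,0.44,0],[0,0,0]],
    [[0.48,0.44,0],[0,0,0]],
    [[0.48,0.44,0],[0,0,0]],
    [[0.48,0.44,0],[0,0,0]],
    [[0,0,0],[0,0,0]],
  ],
)

```text
time_s: 5.8
position: [0.6721, -0.1275, 0.1331]
tool_rot: [[-0.152, 0.988, -0.001], [0.988, 0.152, 0.001], [0.001, -0.001, -1.0]]
ft_force: [0.2, -0.8, -0.6]
grip_width: 0.0535
gripper_force: 23.3
```

```bash
python3 - <<'E'
from h import *
im=get("scene"); f=im["frame"][200:300,140:330]; cv2.imwrite("pics/s2.png",cv2.resize(f,None,fx=4,fy=4)[:,:,::-1])
E
```

```text
(no output)
```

View pics/s2.png

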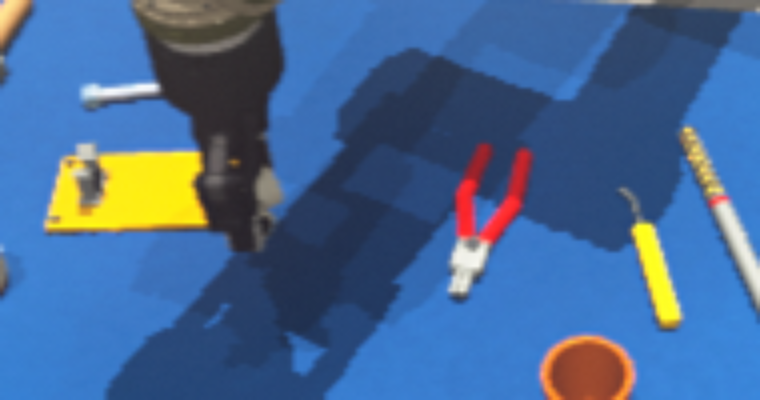

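In the scene crop the elbow is held between the fingers at about (268,190), the plate between the clips is clear, and the cutters are untouched. Now I'll lower it and release.

Call:
move_arm(
  motion=[
    [[0,0,0.5],[0,0,0]],
    [[0,0,0.5],[0,0,0]],
    [[0,0,0.3],[0,0,0]],
    [[0,0,0.2],[0,0,0]],
    [[0,0,0.1],[0,0,0]],
    [[0,0,0],[0,0,0]],
    [[0,0,0],[0,0,0]],
  ],
)

```text
time_s: 6.55
position: [0.6712, -0.1314, 0.0551]
tool_rot: [[-0.148, 0.989, 0.001], [0.989, 0.148, -0.001], [-0.001, 0.001, -1.0]]
ft_force: [-0.2, 0.6, 0.5]
grip_width: 0.053
gripper_force: 23.3
```

Call:
move_arm(
  motion=[
    [[0,0,0],[0,0,0]],
    [[0,0,0],[0,0,0]],
    [[0,0,0],[0,0,0]],
    [[0,0,0],[0,0,0]],
    [[0,0,0],[0,0,0]],
    [[0,0,-0.3],[0,0,0]],
    [[0,0,-0.7],[0,0,0]],
    [[0,0,-1],[0,0,0]],
    [[0,0,-1],[0,0,0]],
    [[0,0,0],[0,0,0]],
  ],
  claw=0,
)

```text
time_s: 7.55
position: [0.673, -0.1317, 0.214]
tool_rot: [[-0.148, 0.989, 0.014], [0.989, 0.148, -0.006], [-0.008, 0.013, -1.0]]
ft_force: [0.5, -0.2, 0.7]
grip_width: 0.0851
gripper_force: 0.0
```

Call:
move_arm(
  motion=[
    [[0.94,-0.02,0],[0,0,0]],
    [[0.94,-0.02,0],[0,0,0]],
    [[0.94,-0.02,0],[0,0,0]],
    [[0.94,-0.02,0],[0,0,0]],
    [[0.94,-0.02,0],[0,0,0]],
    [[0.94,-0.02,0],[0,0,0]],
    [[0.94,-0.02,0],[0,0,0]],
    [[0,0,0],[0,0,-1]],
    [[0,0,0],[0,0,-1]],
    [[0,0,0],[0,0,-1]],
    [[0,0,0],[0,0,-1]],
    [[0,0,0],[0,0,-1]],
    [[0,0,0],[0,0,-1]],
    [[0,0,0],[0,0,-1]],
    [[0,0,0],[0,0,-1]],
    [[0,0,0],[0,0,-1]],
    [[0,0,0],[0,0,-1]],
    [[0,0,0],[0,0,-1]],
    [[0,0,0],[0,0,-1]],
    [[0,0,0],[0,0,-0.86]],
  ],
  claw=0.55,
)

```text
time_s: 9.55
position: [0.6152, 0.1932, 0.205]
tool_rot: [[-0.929, -0.37, 0.001], [-0.37, 0.929, 0.0], [-0.001, -0.0, -1.0]]
ft_force: [-0.6, -0.5, -0.1]
grip_width: 0.0384
gripper_force: 0.0
```

Call:
move_arm(
  motion=[
    [[0,0,0],[0,0,0]],
    [[0,0,0],[0,0,0]],
  ],
)

```text
time_s: 9.75
position: [0.6152, 0.1932, 0.2047]
tool_rot: [[-0.932, -0.362, 0.0], [-0.362, 0.932, 0.0], [-0.0, -0.0, -1.0]]
ft_force: [0.4, -0.3, 0.8]
grip_width: 0.0386
gripper_force: 0.0
```

```bash
python3 - <<'E'
from h import *
im=get("wrist"); save(im,"pics/w2.png",1.4); np.savez("w2.npz",**{k:im[k] for k in im}); print(env.observe()["q"].round(1))
t=get("top"); cv2.imwrite("pics/t2.png",cv2.resize(t["frame"][140:260,320:480],None,fx=4,fy=4)[:,:,::-1])
E
```

```text
[   6.9   33.2   62.    -0.    84.8 -104.3]
```

View pics/w2.png

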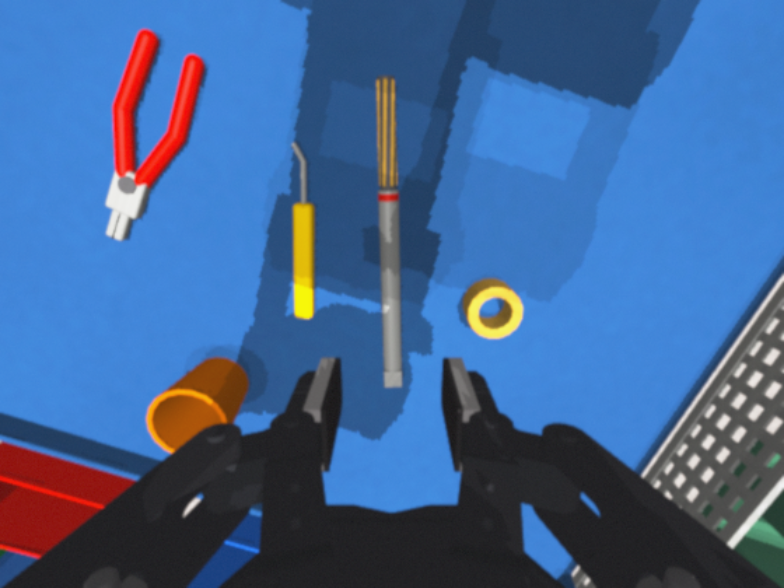

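View pics/t2.png

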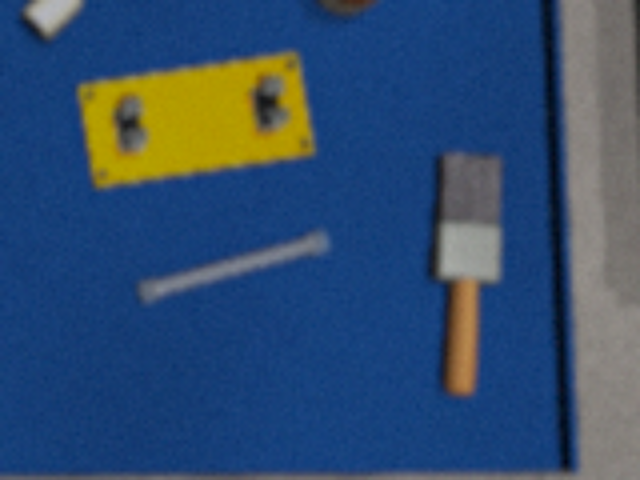

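The wrist view shows the reamer running vertically, from the tip at (386,77) past the red ring at (388,196) to the square end at (393,386). The knife is on its left and the bush on its right. In the top crop the elbow stands clear of the holder at (50,10) and the bystanders look unmoved. Next I'll measure the reamer axis.

```bash
python3 - <<'E'
from h import *
im=dict(np.load("w2.npz")); s=env.observe()
px=np.array([[386.5,78],[388.5,193],[393,386]])/1.4
# refine the shank centreline from a grey mask by rows
hsv=cv2.cvtColor(im["frame"],cv2.COLOR_RGB2HSV); g=(hsv[...,1]<70)&(hsv[...,2]>60)
rows=np.arange(150,262,4); cc=[]
for r in rows:
    c=np.where(g[r,255:300])[0]+255
    if len(c)>5: cc.append([c.mean(),r])
cc=np.array(cc); P=onplane(im,cc,.040)
k=np.polyfit(P[:,0],P[:,1],1); print("fit resid",np.abs(np.polyval(k,P[:,0])-P[:,1]).max())
d=-np.array([1,k[0]])/np.hypot(1,k[0]); print("yaw",np.degrees(np.arctan2(d[1],d[0])),"P0",P[0],P[-1])
E3=onplane(im,px,.039)[:,:2]; o=np.array([P[:,0].mean(),np.polyval(k,P[:,0].mean())])
t=(E3-o)@d; print("lengths tip-ring",t[0]-t[1],"ring-end",t[1]-t[2])
m=o+d*((t[1]-.068)+(t[2]+.082)+(t[0]-.138))/3; print("shank mid",m, [t[1]-.068,t[2]+.082,t[0]-.138])
R=np.array(s["tool_rot"]);p=np.array(s["position"])
print("tool yaw",np.degrees(np.arctan2(R[1,0],R[0,0])),"shift tool", (np.r_[m+d*.008,.037]-p)@R)
E
```

```text
fit resid 0.0004236015816470873
yaw -157.3696299539174 P0 [0.5731085  0.17483609 0.04      ] [0.68067348 0.21927449 0.04      ]
lengths tip-ring 0.07099824667260335 ring-end 0.15031967988416725
shank mid [0.62523546 0.19629745] [np.float64(-0.0006182729074074855), np.float64(-0.0009379527915747282), np.float64(0.0003799737651958568)]
tool yaw -158.7330160310057 shift tool [-0.00236625 -0.00093451  0.16756608]
```

Call:
move_arm(
  motion=[
    [[-0.05,-0.02,0],[0,0,-0.17]],
    [[0,0,0.7],[0,0,0]],
    [[0,0,0.7],[0,0,0]],
    [[0,0,0.7],[0,0,0]],
    [[0,0,0.5],[0,0,0]],
    [[0,0,0.3],[0,0,0]],
    [[0,0,0.2],[0,0,0]],
    [[0,0,0],[0,0,0]],
    [[0,0,0],[0,0,0]],
    [[0,0,0],[0,0,0]],
  ],
)

```text
time_s: 10.85
position: [0.6185, 0.1933, 0.0505]
tool_rot: [[-0.922, -0.387, 0.002], [-0.387, 0.922, 0.0], [-0.002, -0.001, -1.0]]
ft_force: [1.0, 0.1, -0.5]
grip_width: 0.0383
gripper_force: 0.0
```

Call:
move_arm(
  motion=[
    [[0,0,0],[0,0,0]],
    [[0,0,0],[0,0,0]],
    [[0,0,0],[0,0,0]],
    [[0,0,0],[0,0,0]],
    [[0,0,0],[0,0,0]],
    [[0,0,0],[0,0,0]],
    [[0,0,0],[0,0,0]],
  ],
  claw=1,
  force=80,
)

```text
time_s: 11.55
position: [0.6182, 0.1933, 0.0503]
tool_rot: [[-0.922, -0.387, 0.001], [-0.387, 0.922, 0.0], [-0.001, -0.0, -1.0]]
ft_force: [-2.1, -0.1, 6.4]
grip_width: 0.0107
gripper_force: 78.4
```

The width reads 10.7 mm on a 14 mm shank, so the pads may be pinching off the shank's equator. I'll reopen, go about 2.5 mm lower and grip again.

Call:
move_arm(
  motion=[
    [[0,0,0],[0,0,0]],
    [[0,0,0],[0,0,0]],
    [[0,0,0],[0,0,0]],
    [[0,0,0.05],[0,0,0]],
    [[0,0,0],[0,0,0]],
    [[0,0,0],[0,0,0]],
  ],
  claw=0.6,
)

```text
time_s: 12.15
position: [0.6179, 0.1932, 0.0466]
tool_rot: [[-0.922, -0.387, -0.0], [-0.387, 0.922, -0.0], [0.0, 0.0, -1.0]]
ft_force: [0.0, 0.6, -0.6]
grip_width: 0.0343
gripper_force: 0.0
```

Call:
move_arm(
  motion=[
    [[0,0,0],[0,0,0]],
    [[0,0,0],[0,0,0]],
    [[0,0,0],[0,0,0]],
    [[0,0,0],[0,0,0]],
    [[0,0,0],[0,0,0]],
    [[0,0,0],[0,0,0]],
  ],
  claw=1,
  force=30,
)

```text
time_s: 12.75
position: [0.6184, 0.1933, 0.0475]
tool_rot: [[-0.922, -0.387, 0.001], [-0.387, 0.922, 0.0], [-0.001, -0.0, -1.0]]
ft_force: [0.3, 1.0, 4.4]
grip_width: 0.0126
gripper_force: 30.8
```

Call:
move_arm(
  motion=[
    [[0,0,0],[0,0,0]],
    [[0,0,0],[0,0,0]],
    [[0,0,0],[0,0,0]],
  ],
  claw=1,
  force=80,
)

```text
time_s: 13.05
position: [0.6184, 0.1933, 0.0476]
tool_rot: [[-0.922, -0.387, 0.002], [-0.387, 0.922, 0.0], [-0.002, -0.0, -1.0]]
ft_force: [-0.0, 0.5, 6.7]
grip_width: 0.0104
gripper_force: 78.7
```

```bash
python3 - <<'E'
from h import *
im=get("wrist"); cv2.imwrite("pics/w3.png",cv2.resize(im["frame"][200:360,190:380],None,fx=4,fy=3.7)[:,:,::-1])
E
```

```text
(no output)
```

View pics/w3.png

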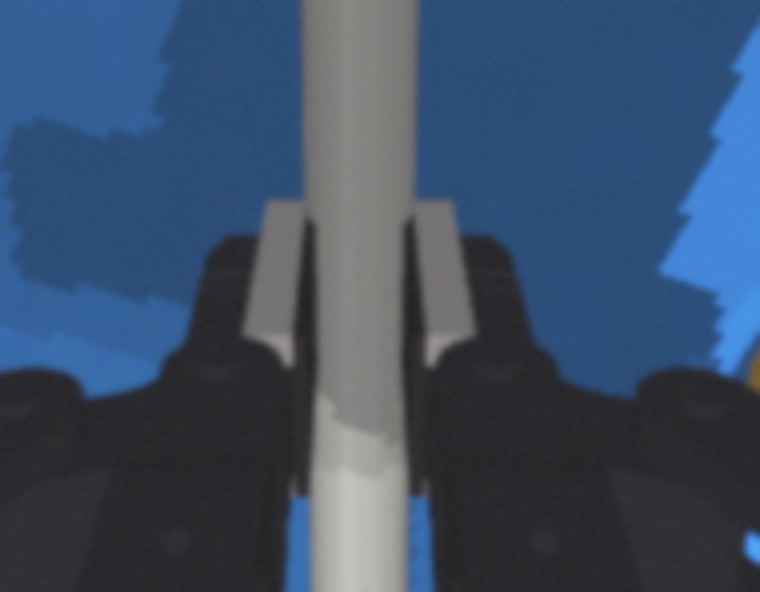

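The pads sit on both sides of the shank at (310–410, 200–480) in the crop, and the width shrinks with grip force. So this is pad compliance and the grip is sound. I'll lift, carry and turn.

Call:
move_arm(
  motion=[
    [[0,0,-0.3],[0,0,0]],
    [[0,0,-0.6],[0,0,0]],
    [[0,0,-0.9],[0,0,0]],
    [[0,0,-0.7],[0,0,0]],
    [[0.2,-0.41,0],[0,0,0]],
    [[0.42,-0.83,0],[0,0,0]],
    [[0.42,-0.83,0],[0,0,0]],
    [[0.42,-0.83,0],[0,0,0]],
    [[0.42,-0.83,0],[0,0,0]],
    [[0.42,-0.83,0],[0,0,0]],
    [[0.42,-0.83,0],[0,0,0]],
    [[0.42,-0.83,0],[0,0,0]],
    [[0.42,-0.83,0],[0,0,0]],
    [[0.2,-0.41,0],[0,0,0]],
    [[0,0,0],[0,0,0]],
  ],
)

```text
time_s: 14.6
position: [0.5881, -0.2267, 0.1707]
tool_rot: [[-0.924, -0.383, -0.002], [-0.383, 0.924, 0.0], [0.001, 0.001, -1.0]]
ft_force: [-0.6, -0.3, -0.8]
grip_width: 0.0106
gripper_force: 78.5
```

Call:
move_arm(
  motion=[
    [[0,0,0],[0,0,0.55]],
    [[0,0,0],[0,0,1]],
    [[0,0,0],[0,0,1]],
    [[0,0,0],[0,0,1]],
    [[0,0,0],[0,0,1]],
    [[0,0,0],[0,0,1]],
    [[0,0,0],[0,0,1]],
    [[0,0,0],[0,0,1]],
    [[0,0,0],[0,0,1]],
    [[0,0,0],[0,0,1]],
    [[0,0,0],[0,0,1]],
    [[0,0,0],[0,0,1]],
    [[0,0,0],[0,0,1]],
    [[0,0,0],[0,0,0.5]],
    [[0,0,0],[0,0,0]],
    [[0,0,0],[0,0,0]],
  ],
)

```text
time_s: 16.2
position: [0.5889, -0.2227, 0.1714]
tool_rot: [[-0.148, 0.989, -0.001], [0.989, 0.148, 0.001], [0.001, -0.001, -1.0]]
ft_force: [0.4, -0.5, -3.1]
grip_width: 0.0106
gripper_force: 78.3
```

```bash
python3 - <<'E'
from h import *
im=get("wrist"); save(im,"pics/w4.png",1.4); np.savez("w4.npz",**im)
s=env.observe();print(s["position"],s["q"].round(1),s["time_s"])
E
```

```text
[ 0.58889594 -0.22287173  0.17156976] [-31.5  33.2  67.8   0.   79.1 -40. ] 16.25
```

View pics/w4.png

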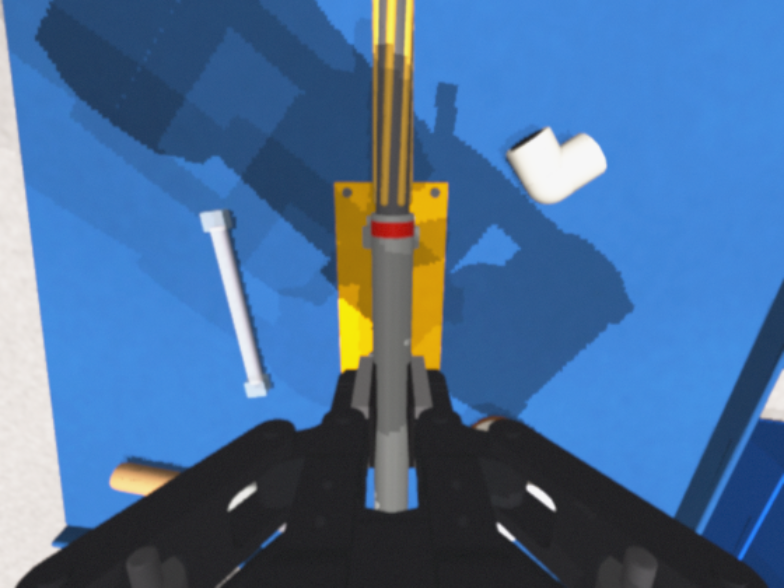

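The elbow stands free at (555,165), and the reamer runs over the holder with its red ring at (392,228) and flutes towards the gate. Next I'll check the reamer's alignment with the clips from depth.

```bash
python3 - <<'E'
from h import *
im=dict(np.load("w4.npz")); C=cloud(im); z=C[...,2]
hc=np.array([.5906,-.2295]); th=np.radians(98.4); X=np.array([np.cos(th),np.sin(th)]);Y=np.array([-X[1],X[0]])
Q=C[...,:2]-hc; hx=Q@X; hy=Q@Y
m=(z>.13)&(z<.19)&(abs(hy)<.02); m[250:]=False
for a in np.arange(.02,.15,.01):
    k=m&(hx>a)&(hx<a+.01)
    if k.sum()>5: print(round(a+.005,3),k.sum(),"hy mid",((hy[k].min()+hy[k].max())/2).round(4),"top z",np.percentile(z[k],95).round(4))
f=im["frame"]; hsv=cv2.cvtColor(f,cv2.COLOR_RGB2HSV)
red=m&((hsv[...,0]<8)|(hsv[...,0]>172))&(hsv[...,1]>150)
print("ring hx",np.percentile(hx[red],[2,50,98]).round(4))
dk=(f.max(2)>=0)
# plate (near end) edges re-check
cl=(z>.06)&(z<.08)&(abs(hx-.047)<.012)&(abs(hy)<.025); print("gate clip",cl.sum(),hx[cl].mean(),hy[cl].min(),hy[cl].max())
E
```

```text
0.025 293 hy mid -0.0006 top z 0.169
0.035 559 hy mid -0.0008 top z 0.1689
0.045 590 hy mid -0.0008 top z 0.1688
0.055 616 hy mid -0.001 top z 0.169
0.065 686 hy mid -0.0007 top z 0.1691
0.075 648 hy mid -0.0008 top z 0.168
0.085 688 hy mid -0.0008 top z 0.1679
0.095 740 hy mid -0.0007 top z 0.1678
0.105 799 hy mid -0.0008 top z 0.168
0.115 855 hy mid -0.0009 top z 0.1681
0.125 761 hy mid -0.0009 top z 0.168
ring hx [0.0639 0.0662 0.0684]
gate clip 170 0.04643157586721934 -0.015725178497179856 0.01567149033070993
```

Call:
move_arm(
  motion=[
    [[0,-0.016,0],[0,0,0]],
    [[0,0,0.5],[0,0,0]],
    [[0,0,0.5],[0,0,0]],
    [[0,0,0.4],[0,0,0]],
    [[0,0,0.2],[0,0,0]],
    [[0,0,0.1],[0,0,0]],
    [[0,0,0.1],[0,0,0]],
    [[0,0,0.02],[0,0,0]],
    [[0,0,0],[0,0,0]],
    [[0,0,0],[0,0,0]],
    [[0,0,0],[0,0,0]],
  ],
)

```text
time_s: 17.35
position: [0.5883, -0.2237, 0.0813]
tool_rot: [[-0.146, 0.989, 0.001], [0.989, 0.146, -0.0], [-0.001, 0.001, -1.0]]
ft_force: [-0.6, 0.1, -1.6]
grip_width: 0.0106
gripper_force: 78.3
```

```bash
python3 - <<'E'
from h import *
im=get("wrist"); C=cloud(im); z=C[...,2]
hc=np.array([.5906,-.2295]); th=np.radians(98.4); X=np.array([np.cos(th),np.sin(th)]);Y=np.array([-X[1],X[0]])
Q=C[...,:2]-hc; hx=Q@X; hy=Q@Y
m=(z>.05)&(z<.1)&(abs(hy)<.009)
for a in np.arange(.02,.15,.02):
    k=m&(hx>a)&(hx<a+.01)
    if k.sum()>5: print(round(a+.005,3),"hy",((hy[k].min()+hy[k].max())/2).round(4),"top z",np.percentile(z[k],95).round(4))
cl=(z>.06)&(z<.08)&(abs(hx-.047)<.01)&(abs(hy)<.025); print("gate clip",hy[cl].min(),hy[cl].max())
print(env.observe()["position"],env.observe()["ft_force"])
E
```

```text
0.025 hy 0.0001 top z 0.0788
0.045 hy -0.0001 top z 0.0787
0.065 hy -0.0002 top z 0.0789
0.085 hy -0.0002 top z 0.0776
0.105 hy -0.0002 top z 0.0777
0.125 hy -0.0005 top z 0.0777
gate clip -0.015832749114485335 0.01600688214860754
[ 0.58826483 -0.22364499  0.0811946 ] [ 0.6830011   0.19310685 -1.62082694]
```

Call:
move_arm(
  motion=[
    [[0,0,0.02],[0,0,0]],
    [[0,0,0.02],[0,0,0]],
    [[0,0,0],[0,0,0]],
    [[0,0,0],[0,0,0]],
  ],
)

```text
time_s: 17.8
position: [0.5883, -0.2237, 0.0791]
tool_rot: [[-0.145, 0.989, 0.0], [0.989, 0.145, -0.0], [-0.0, 0.0, -1.0]]
ft_force: [-0.8, -0.5, 0.9]
grip_width: 0.0109
gripper_force: 78.6
```

Call:
move_arm(
  motion=[
    [[0,0,0],[0,0,0]],
    [[0,0,0],[0,0,0]],
    [[0,0,0],[0,0,0]],
    [[0,0,0],[0,0,0]],
    [[0,0,0],[0,0,0]],
    [[0,0,-0.2],[0,0,0]],
    [[0,0,-0.5],[0,0,0]],
    [[0,0,-0.7],[0,0,0]],
    [[0,0,-0.6],[0,0,0]],
    [[0,0,0],[0,0,0]],
    [[0,0,0],[0,0,0]],
  ],
  claw=0.6,
)

```text
time_s: 18.9
position: [0.5881, -0.2235, 0.1796]
tool_rot: [[-0.146, 0.989, 0.001], [0.989, 0.146, -0.001], [-0.001, 0.001, -1.0]]
ft_force: [0.9, 0.3, -0.4]
grip_width: 0.0339
gripper_force: 0.0
```

```bash
cat > chk.py <<'E'
from h import *
im=get("wrist"); C=cloud(im); z=C[...,2]
hc=np.array([.5906,-.2295]); th=np.radians(98.4); X=np.array([np.cos(th),np.sin(th)]);Y=np.array([-X[1],X[0]])
Q=C[...,:2]-hc; hx=Q@X; hy=Q@Y
m=(z>.045)&(z<.1)&(abs(hy)<.009)
for a in np.arange(-.09,.15,.02):
    k=m&(hx>a)&(hx<a+.01)
    if k.sum()>5: print(round(a+.005,3),"hy",((hy[k].min()+hy[k].max())/2).round(4),"top z",np.percentile(z[k],95).round(4))
hsv=cv2.cvtColor(im["frame"],cv2.COLOR_RGB2HSV)
red=m&((hsv[...,0]<8)|(hsv[...,0]>172))&(hsv[...,1]>150)
print("ring hx",np.percentile(hx[red],[2,98]).round(4),"ends",np.percentile(hx[m],[.5,99.5]))
s=env.observe();p=np.array(s["position"])[:2]-hc;print(s["position"],"tcp hx,hy",p@X,p@Y)
E
python3 chk.py
```

```text
-0.085 hy 0.0007 top z 0.0766
-0.065 hy 0.0002 top z 0.0772
-0.045 hy -0.0 top z 0.0767
-0.025 hy 0.0002 top z 0.0767
-0.005 hy 0.0002 top z 0.0771
0.015 hy 0.0002 top z 0.0768
0.035 hy 0.0002 top z 0.0768
0.055 hy -0.0001 top z 0.0768
0.075 hy 0.0002 top z 0.0757
0.095 hy 0.0001 top z 0.0758
0.115 hy 0.0001 top z 0.0757
0.135 hy 0.0001 top z 0.0759
ring hx [0.0632 0.0671] ends [-0.07882062  0.13872863]
[ 0.58779142 -0.22339163  0.17844847] tcp hx,hy 0.006453129057366572 0.0018861227318298487
```

Call:
move_arm(
  motion=[
    [[-0.13,0,0],[0,0,0]],
    [[0,0,0.5],[0,0,0]],
    [[0,0,0.5],[0,0,0]],
    [[0,0,0.4],[0,0,0]],
    [[0,0,0.2],[0,0,0]],
    [[0,0,0],[0,0,0]],
    [[0,0,0],[0,0,0]],
    [[0,0,0],[0,0,0]],
  ],
  claw=1,
  force=40,
)

```text
time_s: 19.75
position: [0.5895, -0.2303, 0.0999]
tool_rot: [[-0.145, 0.989, 0.002], [0.989, 0.145, -0.001], [-0.001, 0.001, -1.0]]
ft_force: [0.4, 0.3, 0.1]
grip_width: -0.0
gripper_force: 0.0
```

Call:
move_arm(
  motion=[
    [[0,0,0.05],[0,0,0]],
    [[0,0,0.04],[0,0,0]],
    [[0,0,0.02],[0,0,0]],
    [[0,0,0.02],[0,0,0]],
    [[0,0,0.02],[0,0,0]],
    [[0,0,0.02],[0,0,0]],
    [[0,0,0],[0,0,0]],
  ],
)

```text
time_s: 20.45
position: [0.5894, -0.2302, 0.0915]
tool_rot: [[-0.146, 0.989, 0.001], [0.989, 0.146, -0.001], [-0.001, 0.001, -1.0]]
ft_force: [-1.8, 1.2, 6.9]
grip_width: 0.0002
gripper_force: 3.8
```

Contact is at 6.9 N, so I'll keep pressing down.

Call:
move_arm(
  motion=[
    [[0,0,0.03],[0,0,0]],
    [[0,0,0.03],[0,0,0]],
    [[0,0,0.03],[0,0,0]],
    [[0,0,0.03],[0,0,0]],
    [[0,0,0],[0,0,0]],
  ],
)

```text
time_s: 20.95
position: [0.5897, -0.2308, 0.0867]
tool_rot: [[-0.146, 0.989, 0.003], [0.989, 0.146, -0.003], [-0.003, 0.003, -1.0]]
ft_force: [-3.9, 0.2, 14.6]
grip_width: 0.0002
gripper_force: 7.2
```

Call:
move_arm(
  motion=[
    [[0,0,0.03],[0,0,0]],
    [[0,0,0.03],[0,0,0]],
    [[0,0,0.02],[0,0,0]],
    [[0,0,0],[0,0,0]],
    [[0,0,0],[0,0,0]],
  ],
)

```text
time_s: 21.45
position: [0.5889, -0.2299, 0.0801]
tool_rot: [[-0.145, 0.989, -0.0], [0.989, 0.145, 0.0], [0.0, -0.0, -1.0]]
ft_force: [0.5, -0.0, 0.0]
grip_width: 0.0001
gripper_force: 0.0
```

Call:
move_arm(
  motion=[
    [[0,0,0.02],[0,0,0]],
    [[0,0,0.02],[0,0,0]],
    [[0,0,0],[0,0,0]],
    [[0,0,0],[0,0,0]],
  ],
)

```text
time_s: 21.85
position: [0.5897, -0.2298, 0.0797]
tool_rot: [[-0.146, 0.989, 0.002], [0.989, 0.146, -0.001], [-0.001, 0.002, -1.0]]
ft_force: [-0.5, 2.5, 11.2]
grip_width: -0.0
gripper_force: 5.6
```

Stiff contact at the seated height. A little more pressure, then retreat and check.

Call:
move_arm(
  motion=[
    [[0,0,0.03],[0,0,0]],
    [[0,0,0],[0,0,0]],
    [[0,0,0],[0,0,0]],
  ],
)

```text
time_s: 22.15
position: [0.5902, -0.2298, 0.0795]
tool_rot: [[-0.146, 0.989, 0.004], [0.989, 0.146, -0.001], [-0.002, 0.004, -1.0]]
ft_force: [-1.3, 4.9, 19.1]
grip_width: 0.0
gripper_force: 9.6
```

Call:
move_arm(
  motion=[
    [[0,0,-0.2],[0,0,0]],
    [[0,0,-0.6],[0,0,0]],
    [[0,0,-0.7],[0,0,0]],
    [[0,0,-0.7],[0,0,0]],
    [[0,0,0],[0,0,0]],
    [[0,0,0],[0,0,0]],
    [[0,0,0],[0,0,0]],
  ],
)

```text
time_s: 22.85
position: [0.5885, -0.2297, 0.1853]
tool_rot: [[-0.145, 0.989, -0.003], [0.989, 0.145, 0.002], [0.002, -0.002, -1.0]]
ft_force: [0.0, -0.8, 0.2]
grip_width: -0.0001
gripper_force: 0.0
```

```bash
python3 chk.py; python3 - <<'E'
from h import *
save(get("wrist"),"pics/w5.png",1.4)
E
```

```text
-0.045 hy 0.0 top z 0.0652
-0.025 hy -0.0003 top z 0.0642
-0.005 hy -0.0003 top z 0.0643
0.015 hy -0.0002 top z 0.0642
0.035 hy -0.0002 top z 0.0649
0.055 hy 0.0002 top z 0.067
0.075 hy -0.0002 top z 0.0632
0.095 hy -0.0002 top z 0.0631
0.115 hy -0.0005 top z 0.0633
0.135 hy -0.0005 top z 0.0637
ring hx [0.0619 0.0652] ends [-0.04207968  0.13710925]
[ 0.58858457 -0.22973923  0.18518365] tcp hx,hy 5.7760646404256784e-05 0.0020287539891357246
```

View pics/w5.png

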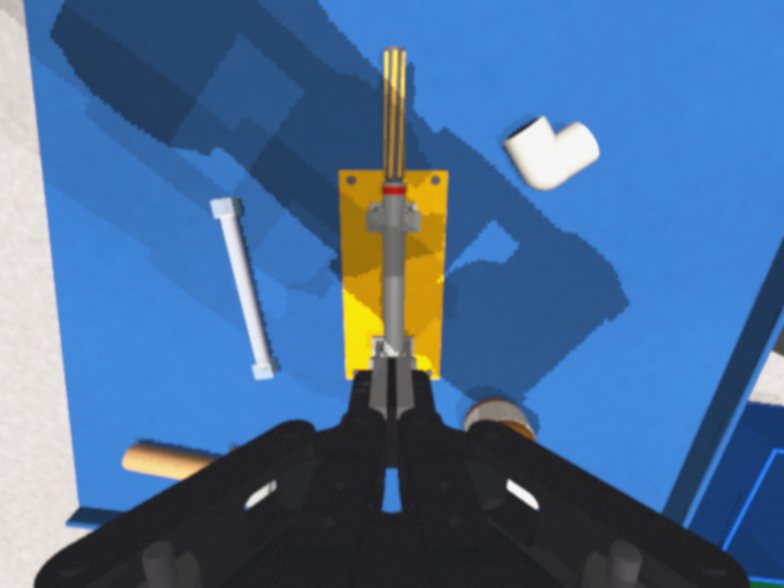

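The final view shows the reamer level in both clips, at (393,215) and (392,350), with its top at about 64 mm. It was 77 mm when resting in the mouths. The tip is 137 mm from the seat, towards the gate, and the elbow is free at (550,150). I'll hand in the job.

```bash
python3 -c "
from rig import env
print(env.close_job())"
```

```text
the job is handed in; nothing more can be done
None
```

The job is handed in (result not reported back): the elbow stands free on the shelf, and the reamer is snapped level into both clips with its flutes towards the gate, within about 1 to 2 mm of centre by camera, at about 23 s of the 58 s allowed.

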